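# Shut and latch the beach dry box

### The job

Shut the beach dry box as it stands: press its raised lid all the way down with your fingertips, then push each of the two orange lever latches down past its centre so that both snap flat against the front of the box. Only push and press: do not lift the box or the lid, do not shove or tip the box, and leave the other things on the cabinet where they are.

Things in the scene. Friction and masses are not known exactly. Their poses are not given: they have to be found in the camera images.
- drybox: loose hard plastic dry box, 1.4 to 2.2 kg in all: aqua tub 150 mm (its x) by 220 mm (its y) by 62 mm high, origin at the centre of its underside. Its front, with the two latches, faces its -x; the lid hinge runs along its back edge (x = +75 mm, z = 62 mm). With the lid shut the top is 88 mm up. A 5 mm catch ledge runs along the front, 50 to 56 mm up.
- lid (a joint): opening angle of the cream lid (rad): 0 = fully shut; starts between 0.25 and 0.55, front edge raised. Stiff hinge: the lid stays where it is left and gives way to 2 to 5 N pressed down near its middle. The latches ride on the lid; one thrown while the lid is up does not catch (its tooth lands on the ledge).
- lid_top (a point): centre of the lid's flat top face (moves with the lid). With the lid shut it lies above the box's origin, 88 mm up; the top is 224 mm (along the box's y) by 154 mm. Its z axis is the normal of the lid's top, its y axis the box's y.
- latch_left (a joint): angle of the left orange lever (rad), at the box's +y: 0 = up, standing out from the lid, 19 degrees above level when the lid is shut; 1.9 = down, flat against the front. An over-centre spring drives it away from 1.05 to either end stop: it takes 5 to 9 N straight down 27 mm out from its pivot, and past 1.05 it snaps shut by itself.
- latch_right (a joint): angle of the right orange lever (rad), the one at the box's -y; same as the left
- latch_left_tip (a point): point near the free end of the left lever, 40 mm from its pivot. The lever is 26 mm wide, 4.5 mm thick, 44 mm long and swings square to the front. With the lid shut its pivot lies in the box's frame at x = -85 mm (10 mm before the front wall), y = +55 mm, z = 74 mm
- latch_right_tip (a point): the same point of the right lever; its pivot lies at x = -85 mm, y = -55 mm, z = 74 mm in the box's frame with the lid shut
- caddy: woven-look sand-coloured plastic caddy, 240 x 160 x 110 mm, bottle inside up to 150 mm; loose bystander, origin at the centre of its underside
- remote: navy remote, 165 x 44 x 18 mm, long axis x; loose bystander, origin at the centre of its underside
- dish: sand-coloured ceramic dish, 120 mm across, 35 mm high; loose bystander, origin at the centre of its underside
- battery_box: clear acrylic box of AA batteries, 70 x 110 x 60 mm, long axis y; loose bystander, origin at the centre of its underside
- stopper: brushed aluminium bottle stopper lying on its side, 64 mm long along its x, 34 mm high; loose bystander, its origin is under its middle
- sunscreen: yellow sunscreen bottle, 57 mm across, 151 mm high; loose bystander, origin at the centre of its underside
- glasses_case: brown sunglasses case, 62 x 158 x 46 mm, long axis y; loose bystander, origin at the centre of its underside

How it is judged:
By the outcome, as a careful person would: the job done as asked, in the order asked, and still so for the second after the job is handed in, with the robot touching nothing.
It also fails if it takes over 58 s, if anything falls off the work surface, if the arm or the gripper's body presses on something with over 40 N, if the wrist force passes 120 N, or if a joint passes its speed limit or range.

### The arm

A 6-joint arm with a two-finger parallel gripper is mounted at the origin on the work surface. World frame = base frame: x ahead of the robot, y to its left, z up, the work surface at z = 0. Lengths are in m, angles in rad, forces in N, time in s.
With the tool pointing down it reaches from about 0.325 to 0.775 m from the base axis. Payload 5.5 kg.
Tool frame: the origin (TCP) lies at the very end of the fingers, on their centre line; the grasp point (between the pads) lies 19 mm behind it (r.grip_point_offset is the distance from the TCP to the grasp point, in m); z points along the fingers, y is the line along which they close (so a half turn about z gives the same grasp; the last joint's range is limited). The gripper opens to 85 mm and grips with 20 to 120 N. Pads are 22 mm wide; open, the fingers measure 114 mm over their backs; the gripper's body (76 mm by 85 mm) begins 54 mm behind the grasp point. The pads swing forward as they close: fully open they stand 13 mm farther back than shut.
Start: joints at [-1.374, 0.091, 1.231, -0, 1.82, -0.057], TCP at [0.151, -0.581, 0.231] pointing down, gripper open.
Joint ranges: [-2.87, 2.87], [-0.86, 2.18], [0.17, 2.46], [-1.51, 4.65], [0.06, 2.69], [-2.65, 2.65]. Speed limits (rad/s): [2.57, 2.57, 3.01, 3.14, 3.14, 3.14].

### API

Orientations are given as a rotation vector (axis times angle).
In Python, from workcell import r gives the robot as it stands.
- The arm moves only by the tool jog_arm, never from a script. Its argument "motion" is a list of rows, each an object with "slide": the shift along the tool's x, y, z in cm, a list of three; "rotation": the turn, a rotation vector about the tool's x, y, z in rad, a list of three; "grip": the opening in per cent of the stroke, from 0 (shut) to 100 (fully open). In form: [{"slide": [x, y, z], "rotation": [rx, ry, rz], "grip": grip}, ...]. A call has 1 to 5 rows; each row is the pose to reach, as a shift and turn from the pose commanded when the call began, along the tool's axes at that moment; what a row does not reach only later rows make up. A row lasts 1/10 s, in which the tool goes at most 50 mm and 8.59 degrees, less where a joint would pass 70% of its speed; a pose out of reach is approached as far as the arm can. A call with a gripper value outside its range is refused whole. The fingers move at their own pace and stop on an object; "newtons" is the grip in N (left out, the last holds). Time passes only in rows, so rows that repeat a pose let the fingers close. It gives the time, the measured TCP pose, the force, the opening and the grip force at its end, in the units of the state.
- r.state(): the state, without advancing time (a new reading comes with each control period).
- r.camera(name): name is "side" or "top" or "wrist"; returns the picture (480x640x3 uint8, red, green, blue); there is no depth.
- r.get_calibration(name): a dict with "intrinsics" (3x3 intrinsics, pixels), "camera_from_world" (4x4, takes a point from world to camera coordinates); the wrist camera has in their place "tool_from_camera" (4x4, takes a point from camera to tool coordinates, whose origin is the TCP and whose axes are the flange's). Camera axes: x right, y down, z forward; pixel columns grow to the right and rows downward; lengths in m; the calibration is good to about 2 mm. The wrist camera is an equidistant fisheye: a pixel r from the principal point sees the ray r / f radians off the axis. A picture is of the moment at which its call begins: read the wrist's pose just before it. get_calibration takes no time and is no camera call.
- r.sign_off(): hands the job in; it is judged then, once.
The state is a dict: "t": time; "qpos": joint angles; "qd": joint speeds; "effort": joint torques, N m; "ee_pos": TCP position; "tcp_rot": TCP orientation; "contact_force": force on the tool from outside, world axes, zero at the start; "torque": the same for the moment, N m; "width": opening from 0.0 (shut) to 1.0 (fully open); "grasp_force": force on a finger pad.
Only numpy, scipy, OpenCV 4.12 (cv2) and the standard library are available. Lean on these libraries where they do the work, as an engineer would, in place of code of your own. Each camera call takes 0.05 s, during which the arm holds its last target. There are 200 camera calls.

## Working session

There is one attempt and no reset: what is moved stays moved. The work goes in short steps, Python scripts to look and compute and a tool call to move; the robot and the scene stay as the last step left them, time stands still between calls to the robot, and variables do not carry over. Pictures are saved under pics/ and viewed, at most 10 in all, crops included, and the job is handed in when it is done.

Besides the shell and the picture viewer there is one more tool, called after "Emit:" by a JSON object that holds its "name" and its "arguments", one argument or row to a line. jog_arm: Moves the arm, as the interface text tells. Its arguments: {"type":"object","properties":{"motion":{"type":"array"},"newtons":{"type":"number"}},"required":["motion"]}

```bash
mkdir -p pics; ls; python3 - <<'E'
from workcell import r
import cv2,numpy as np
np.set_printoptions(precision=4,suppress=True)
for n in ("side","top"):
    im=r.camera(n); cv2.imwrite(f"pics/{n}0.png",im[:,:,::-1])
    c=r.get_calibration(n); print(n,c)
print(r.state())
E
```

```text
pics
side {'intrinsics': array([[495.5192,   0.    , 319.7427],
       [  0.    , 495.5192, 234.9249],
       [  0.    ,   0.    ,   1.    ]]), 'camera_from_world': array([[ 0.9862, -0.1651, -0.0119, -0.5078],
       [-0.1207, -0.6675, -0.7347,  0.1323],
       [ 0.1134,  0.726 , -0.6782,  1.1022],
       [ 0.    ,  0.    ,  0.    ,  1.    ]])}
top {'intrinsics': array([[524.8134,   0.    , 312.3025],
       [  0.    , 524.8134, 233.0821],
       [  0.    ,   0.    ,   1.    ]]), 'camera_from_world': array([[-0.0236, -0.9995, -0.0205,  0.0084],
       [-0.9941,  0.0256, -0.1053,  0.5408],
       [ 0.1058,  0.0179, -0.9942,  1.1531],
       [ 0.    ,  0.    ,  0.    ,  1.    ]])}
{'t': 0.1, 'qpos': array([-1.3737,  0.0918,  1.2318,  0.    ,  1.8198, -0.0567]), 'qd': array([-0.    , -0.0009, -0.0035,  0.    , -0.0024, -0.0001]), 'effort': array([  0.0037, -46.0218, -41.9217,   0.0001,   0.0106,   0.    ]), 'ee_pos': array([ 0.1506, -0.5805,  0.2302]), 'tcp_rot': array([-3.1146, -0.3973,  0.0001]), 'contact_force': array([ 0.5936, -0.9457, -0.9172]), 'torque': array([ 0.0254,  0.0192, -0.0007]), 'grasp_force': 0.0, 'width': 1.0049670663558472}
```

View pics/side0.png

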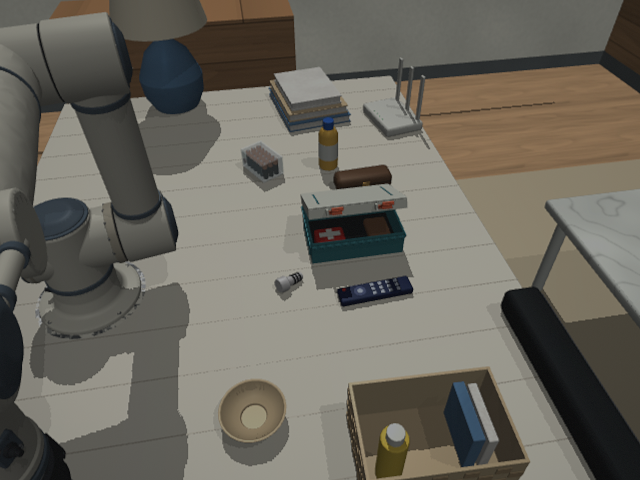

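View pics/top0.png

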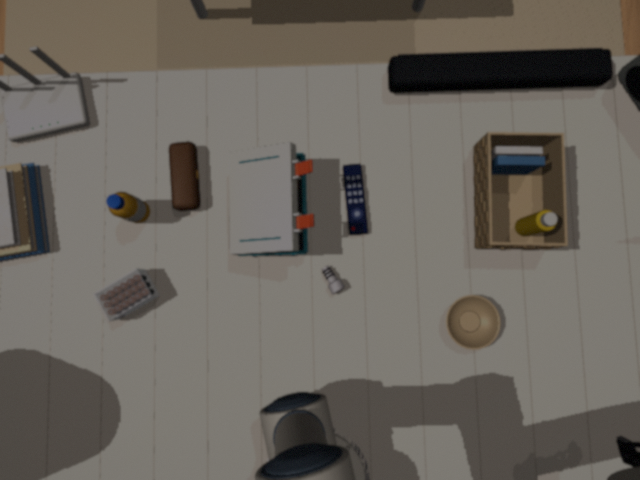

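The side view shows the open box at (355,225), its front facing the camera (world −y), with latches at (335,211) and (384,205). In the top view the latches are at (304,221) and (303,168), with the remote in front at (355,200) and the stopper at (333,280).

```bash
cat > h.py <<'E'
import cv2,numpy as np
from workcell import r
np.set_printoptions(precision=4,suppress=True)
def ray(n,p):
    c=r.get_calibration(n);K=c["intrinsics"];T=c["camera_from_world"]
    R=T[:3,:3];return -R.T@T[:3,3], R.T@np.linalg.solve(K,[p[0],p[1],1.])
def onz(n,p,z):
    o,d=ray(n,p);return o+d*(z-o[2])/d[2]
def tri(a,b):
    o1,d1=ray("side",a);o2,d2=ray("top",b)
    A=np.c_[d1,-d2];s=np.linalg.lstsq(A,o2-o1,rcond=None)[0]
    p,q=o1+d1*s[0],o2+d2*s[1];return (p+q)/2,np.linalg.norm(p-q)
def proj(n,P):
    c=r.get_calibration(n);p=c["camera_from_world"]@np.r_[P,1];q=c["intrinsics"]@p[:3];return q[:2]/q[2]
def blobs(im,lo,hi,box,amin=20):
    h=cv2.cvtColor(im,cv2.COLOR_RGB2HSV);m=cv2.inRange(h,lo,hi)
    k=np.zeros_like(m);k[box[1]:box[3],box[0]:box[2]]=1;m*=k
    cs,_=cv2.findContours(m,cv2.RETR_EXTERNAL,cv2.CHAIN_APPROX_NONE)
    return m,[c for c in sorted(cs,key=cv2.contourArea,reverse=True) if cv2.contourArea(c)>=amin]
E
python3 - <<'E'
from h import *
s=cv2.imread("pics/side0.png")[:,:,::-1].copy();t=cv2.imread("pics/top0.png")[:,:,::-1].copy()
for n,im,box in(("side",s,(295,180,415,275)),("top",t,(220,135,330,265))):
    m,cs=blobs(im,(0,130,120),(18,255,255),box)
    for c in cs: print(n,"orange",cv2.minAreaRect(c),cv2.boxPoints(cv2.minAreaRect(c)).round(1).tolist())
    m,cs=blobs(im,(80,90,20),(105,255,255),box)
    for c in cs[:3]: print(n,"aqua",cv2.contourArea(c),cv2.approxPolyDP(c,2.5,True)[:,0].tolist())
    m,cs=blobs(im,(10,0,110 if n=="top" else 130),(60,60,255),box)
for n,im,x0,y0,x1,y1,f in(("side",s,290,175,420,275,6),("top",t,220,130,380,300,3.5)):
    cv2.imwrite(f"pics/{n}crop.png",cv2.resize(im[y0:y1,x0:x1,::-1],None,fx=f,fy=f,interpolation=cv2.INTER_CUBIC))
E
```

```text
side aqua 3915.0 [[302, 207], [313, 262], [402, 249], [405, 233], [394, 210], [309, 220]]
top orange ((303.006103515625, 221.05487060546875), (8.944953918457031, 11.0431547164917), 83.6598129272461) [[297.0, 217.1999969482422], [308.0, 216.0], [309.0, 224.89999389648438], [298.0, 226.10000610351562]]
top orange ((301.9245300292969, 167.73587036132812), (7.966911792755127, 12.362449645996094), 74.05460357666016) [[294.8999938964844, 165.60000610351562], [306.79998779296875, 162.1999969482422], [309.0, 169.89999389648438], [297.1000061035156, 173.3000030517578]]
top aqua 105.0 [[303, 176], [302, 212], [305, 212]]
top aqua 92.0 [[306, 231], [303, 230], [301, 250], [275, 253], [305, 252]]
top aqua 23.0 [[297, 155], [303, 159], [301, 154]]
```

View pics/sidecrop.png

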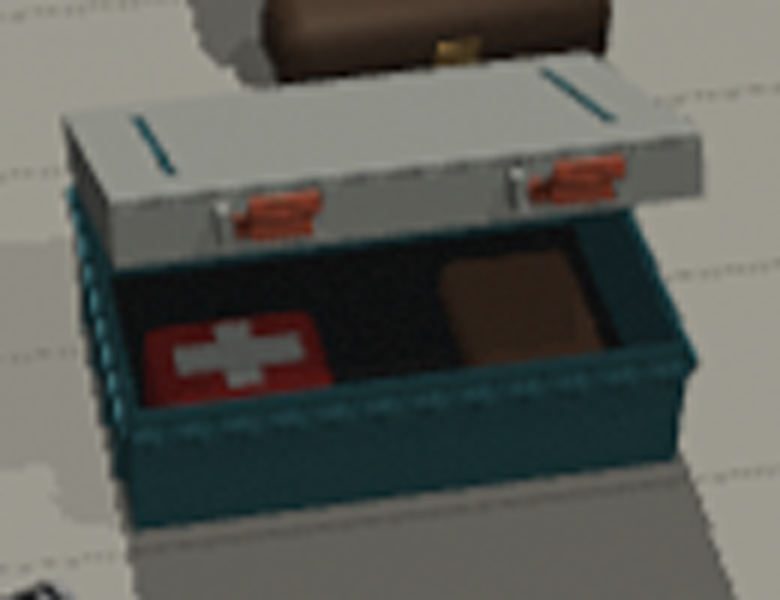

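View pics/topcrop.png

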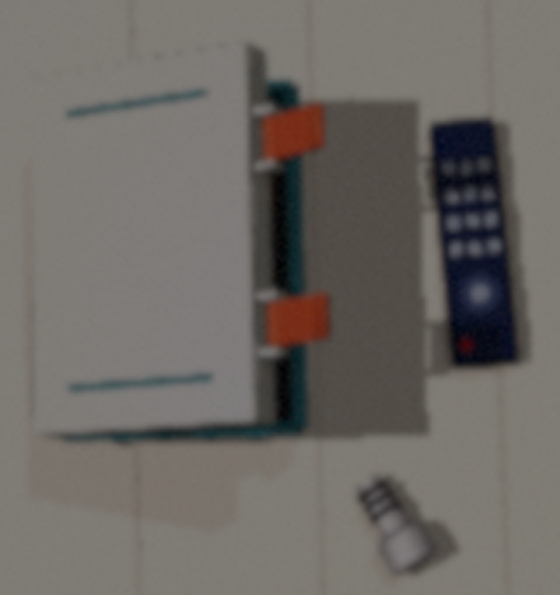

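The crops show the lid raised with dark interior visible. Front bottom corners of the tub are near (312.5,263) and (403,251) in the side picture. The lid's front top corners are near (308,209) and (407.5,197.5) in side, and (292,251) and (291,142) in top.

```bash
python3 - <<'E'
from h import *
a=onz("side",(312.5,263),0);b=onz("side",(403.3,251.3),0)
print("front bottom",a,b,np.linalg.norm(a-b))
A,e=tri((308,209.2),(292,251.4));B,e2=tri((407.5,197.5),(291.4,142));print("lid front top",A,e,B,e2,np.linalg.norm(A-B))
# tub front rim in top view z~.062 / ledge
print("top ledge corner",onz("top",(305,252),.056), onz("top",(304,155),.056))
yv=(A-B)[:2]+(a-b)[:2]; yv/=np.linalg.norm(yv)   # box +y (left latch at low world x)
xv=np.array([yv[1],-yv[0]]); yaw=np.arctan2(xv[1],xv[0])
f=(a+b)[:2]/2; c=f+.075*xv
print("yaw",yaw,"c from base",c,"yaw front only",np.arctan2(*(a-b)[[1,0]])-np.pi/2)
ch=c+.0*xv; rel=((A+B)[:2]/2-c)
print("lid front rel box x,y",rel@xv,rel@yv,"z",(A+B)[2]/2)
for th in(.2,.25,.3,.35,.4,.45,.5,.55):
    # rotate about hinge (.075,.062): point (-.077,.088)
    dx,dz=-.152,.026; print(th,.075+dx*np.cos(th)+dz*np.sin(th),.062-dx*np.sin(th)+dz*np.cos(th))
for nm,p in(("remote",(355,200)),("stopper",(333,280)),("case",(185,177))):print(nm,onz("top",p,.01))
E
```

```text
front bottom [0.4992 0.009  0.    ] [0.72   0.0091 0.    ] 0.22082559153424525
lid front top [0.4944 0.0349 0.1436] 0.004059784950056664 [0.7196 0.0315 0.1467] 0.0023152705906378168 0.22531642124120044
top ledge corner [0.4966 0.0116 0.056 ] [0.7138 0.009  0.056 ]
yaw 1.5633330650079345 c from base [0.6101 0.0841] yaw front only -4.7121324395284025
lid front rel box x,y -0.0508880048158394 0.002762050961968436 z 0.14513790346958766
0.2 -0.06880471723119713 0.11767946930472159
0.25 -0.06584218515940042 0.12479712477116424
0.3 -0.06252762097389729 0.13175782012978937
0.35 -0.05886930935895984 0.13854415726726044
0.4 -0.054876394188413634 0.14513917387498987
0.45 -0.05055885567071491 0.15152638584607658
0.5 -0.045927485403627386 0.15768982847698854
0.55 -0.04099385940084772 0.16361409637100735
remote [ 0.6167 -0.1045  0.01  ]
stopper [ 0.4348 -0.0489  0.01  ]
case [0.6815 0.2883 0.01  ]
```

```bash
cat > go.py <<'E'
import sys
from h import *
from scipy.spatial.transform import Rotation as Ro
YAW=1.566
def go(x,y,z):
    s=r.state();R=Ro.from_rotvec(s["tcp_rot"])
    G=Ro.from_matrix(np.c_[[np.cos(YAW),np.sin(YAW),0],[np.sin(YAW),-np.cos(YAW),0],[0,0,-1]])
    print("t",round(s["t"],2),"at",s["ee_pos"],"F",s["contact_force"],"w",round(s["width"],2))
    print("slide cm",R.inv().apply(np.array([x,y,z])-s["ee_pos"])*100,"rot",(R.inv()*G).as_rotvec())
if __name__=="__main__": go(*map(float,sys.argv[1:4]))
E
python3 go.py .608 .055 .21
```

```text
t 0.1 at [ 0.1506 -0.5805  0.2302] F [ 0.5936 -0.9457 -0.9172] w 1.0
slide cm [ 60.2305 -50.0314   2.1207] rot [-0.0014 -0.0013 -1.3122]
```

Emit:
{"name": "jog_arm", "arguments": {
  "motion": [
    {"slide": [4, -3.2, 0], "rotation": [0, 0, -0.1], "grip": 0},
    {"slide": [8, -6.4, 0], "rotation": [0, 0, -0.2], "grip": 0},
    {"slide": [12, -9.6, 0], "rotation": [0, 0, -0.3], "grip": 0},
    {"slide": [16, -12.8, 0], "rotation": [0, 0, -0.4], "grip": 0},
    {"slide": [20, -16, 0], "rotation": [0, 0, -0.5], "grip": 0}
  ]
}}

```text
t: 0.6
ee_pos: [0.3011, -0.3788, 0.2308]
tcp_rot: [-2.918, -1.161, -0.0]
contact_force: [0.2, 0.6, -0.3]
width: 0.146
grasp_force: 0.0
```

```bash
python3 go.py .608 .055 .21
```

```text
t 0.6 at [ 0.3011 -0.3788  0.2308] F [ 0.1853  0.564  -0.3457] w 0.15
slide cm [ 52.1042 -10.4289   2.0969] rot [-0.0004 -0.0004 -0.8085]
```

Emit:
{"name": "jog_arm", "arguments": {
  "motion": [
    {"slide": [4.6, -0.9, 0], "rotation": [0, 0, -0.1], "grip": 0},
    {"slide": [9.2, -1.8, 0], "rotation": [0, 0, -0.2], "grip": 0},
    {"slide": [13.8, -2.7, 0], "rotation": [0, 0, -0.3], "grip": 0},
    {"slide": [18.4, -3.6, 0], "rotation": [0, 0, -0.4], "grip": 0},
    {"slide": [23, -4.5, 0], "rotation": [0, 0, -0.5], "grip": 0}
  ]
}}

```text
t: 1.1
ee_pos: [0.4379, -0.1886, 0.231]
tcp_rot: [-2.54, -1.848, 0.0]
contact_force: [0.7, -0.3, -0.3]
width: 0.004
grasp_force: 0.0
```

```bash
python3 go.py .608 .055 .21
```

```text
t 1.1 at [ 0.4379 -0.1886  0.231 ] F [ 0.7212 -0.342  -0.2703] w 0.0
slide cm [28.4085  8.6853  2.0922] rot [-0.0003 -0.     -0.3081]
```

Emit:
{"name": "jog_arm", "arguments": {
  "motion": [
    {"slide": [4.7, 1.4, 0], "rotation": [0, 0, -0.08], "grip": 0},
    {"slide": [9.4, 2.9, 0], "rotation": [0, 0, -0.15], "grip": 0},
    {"slide": [14.1, 4.3, 0], "rotation": [0, 0, -0.2], "grip": 0},
    {"slide": [18.8, 5.8, 0], "rotation": [0, 0, -0.26], "grip": 0},
    {"slide": [23, 7, 0], "rotation": [0, 0, -0.308], "grip": 0}
  ]
}}

```text
t: 1.6
ee_pos: [0.5763, 0.0086, 0.2306]
tcp_rot: [-2.228, -2.214, 0.001]
contact_force: [0.4, -1.1, -0.0]
width: -0.002
grasp_force: 0.0
```

```bash
python3 go.py .608 .055 .17
```

```text
t 1.6 at [0.5763 0.0086 0.2306] F [ 0.4258 -1.104  -0.0266] w -0.0
slide cm [4.6539 3.1434 6.0551] rot [-0.0008 -0.0002 -0.0011]
```

Emit:
{"name": "jog_arm", "arguments": {
  "motion": [
    {"slide": [2.5, 1.6, 2], "rotation": [0, 0, 0], "grip": 0},
    {"slide": [4.7, 3.1, 5], "rotation": [0, 0, 0], "grip": 0},
    {"slide": [4.7, 3.1, 7], "rotation": [0, 0, 0], "grip": 0},
    {"slide": [4.7, 3.1, 8], "rotation": [0, 0, 0], "grip": 0},
    {"slide": [4.7, 3.1, 8.6], "rotation": [0, 0, 0], "grip": 0}
  ]
}}

```text
t: 2.1
ee_pos: [0.6063, 0.0528, 0.1439]
tcp_rot: [-2.231, -2.21, 0.003]
contact_force: [-0.2, 0.0, 1.1]
width: -0.001
grasp_force: 0.2
```

Emit:
{"name": "jog_arm", "arguments": {
  "motion": [
    {"slide": [0, 0, 0.5], "rotation": [0, 0, 0], "grip": 0},
    {"slide": [0, 0, 1], "rotation": [0, 0, 0], "grip": 0},
    {"slide": [0, 0, 1.4], "rotation": [0, 0, 0], "grip": 0},
    {"slide": [0, 0, 1.8], "rotation": [0, 0, 0], "grip": 0},
    {"slide": [0, 0, 2.2], "rotation": [0, 0, 0], "grip": 0}
  ]
}}

```text
t: 2.6
ee_pos: [0.6071, 0.0529, 0.1235]
tcp_rot: [2.231, 2.211, 0.001]
contact_force: [0.7, 0.4, 0.2]
width: 0.0
grasp_force: 0.3
```

Emit:
{"name": "jog_arm", "arguments": {
  "motion": [
    {"slide": [0, 0, 0.4], "rotation": [0, 0, 0], "grip": 0},
    {"slide": [0, 0, 0.8], "rotation": [0, 0, 0], "grip": 0},
    {"slide": [0, 0, 1.2], "rotation": [0, 0, 0], "grip": 0},
    {"slide": [0, 0, 1.6], "rotation": [0, 0, 0], "grip": 0},
    {"slide": [0, 0, 2], "rotation": [0, 0, 0], "grip": 0}
  ]
}}

```text
t: 3.1
ee_pos: [0.6069, 0.0531, 0.1029]
tcp_rot: [-2.231, -2.211, 0.0]
contact_force: [-1.1, 0.0, 0.3]
width: 0.002
grasp_force: 0.2
```

Emit:
{"name": "jog_arm", "arguments": {
  "motion": [
    {"slide": [0, 0, 0.3], "rotation": [0, 0, 0], "grip": 0},
    {"slide": [0, 0, 0.6], "rotation": [0, 0, 0], "grip": 0},
    {"slide": [0, 0, 0.9], "rotation": [0, 0, 0], "grip": 0},
    {"slide": [0, 0, 1.1], "rotation": [0, 0, 0], "grip": 0},
    {"slide": [0, 0, 1.3], "rotation": [0, 0, 0], "grip": 0}
  ]
}}

```text
t: 3.6
ee_pos: [0.6069, 0.0531, 0.0901]
tcp_rot: [-2.231, -2.211, -0.0]
contact_force: [-0.1, -0.5, 0.1]
width: -0.004
grasp_force: 0.1
```

```bash
python3 - <<'E'
from h import *
im=r.camera("side");cv2.imwrite("pics/side1.png",cv2.resize(im[110:290,260:440,::-1],None,fx=3.3,fy=3.3))
E
```

```text
(no output)
```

View pics/side1.png

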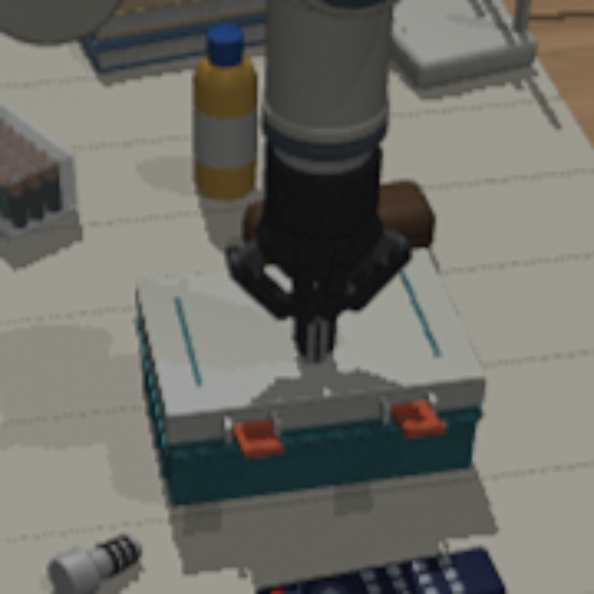

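The lid is nearly shut under the fingertips, with both levers standing out at about (258,437) and (417,417) in the crop. I'll press on until it bottoms.

Emit:
{"name": "jog_arm", "arguments": {
  "motion": [
    {"slide": [0, 0, 0.1], "rotation": [0, 0, 0], "grip": 0},
    {"slide": [0, 0, 0.2], "rotation": [0, 0, 0], "grip": 0},
    {"slide": [0, 0, 0.3], "rotation": [0, 0, 0], "grip": 0},
    {"slide": [0, 0, 0.3], "rotation": [0, 0, 0], "grip": 0}
  ]
}}

```text
t: 4.05
ee_pos: [0.607, 0.0531, 0.0881]
tcp_rot: [2.231, 2.211, 0.001]
contact_force: [-1.8, 0.4, 3.2]
width: 0.002
grasp_force: 1.9
```

Emit:
{"name": "jog_arm", "arguments": {
  "motion": [
    {"slide": [0, 0, 0.1], "rotation": [0, 0, 0], "grip": 0},
    {"slide": [0, 0, 0.2], "rotation": [0, 0, 0], "grip": 0},
    {"slide": [0, 0, 0.2], "rotation": [0, 0, 0], "grip": 0}
  ]
}}

```text
t: 4.35
ee_pos: [0.6071, 0.053, 0.088]
tcp_rot: [2.231, 2.211, 0.002]
contact_force: [-5.2, -0.2, 12.0]
width: 0.0
grasp_force: 5.8
```

Emit:
{"name": "jog_arm", "arguments": {
  "motion": [
    {"slide": [0, 0, -1.5], "rotation": [0, 0, 0], "grip": 0},
    {"slide": [0, 0, -5], "rotation": [0, 0, 0], "grip": 0},
    {"slide": [-4.5, -2.7, -6], "rotation": [0, 0, 0], "grip": 0},
    {"slide": [-8.5, -5.4, -6], "rotation": [0, 0, 0], "grip": 0},
    {"slide": [-8.5, -5.4, -6], "rotation": [0, 0, 0], "grip": 0}
  ]
}}

```text
t: 4.85
ee_pos: [0.5504, -0.0353, 0.1464]
tcp_rot: [2.235, 2.205, -0.002]
contact_force: [1.6, 0.2, -0.2]
width: -0.0
grasp_force: 0.0
```

```bash
python3 go.py .553 -.031 .11; python3 - <<'E'
from h import *
for n,box in(("side",(295,180,415,275)),("top",(280,135,330,265))):
    im=r.camera(n);m,cs=blobs(im,(0,130,90),(18,255,255),box,6)
    for c in cs: print(n,cv2.boxPoints(cv2.minAreaRect(c)).round(1).tolist(),np.mean(c[:,0],axis=0))
    cv2.imwrite(f"pics/{n}2.png",im[:,:,::-1])
for P in([.554,-.026,.085],[.664,-.026,.085]): print(proj("side",P),proj("top",P))
s=cv2.imread("pics/side2.png")[160:280,290:420];t=cv2.imread("pics/top2.png")[130:270,220:340]
cv2.imwrite("pics/both2.png",np.hstack([cv2.resize(s,(433,400),interpolation=2),cv2.resize(t,(343,400),interpolation=2)]))
E
```

```text
t 4.85 at [ 0.5504 -0.0353  0.1464] F [ 1.6488  0.2114 -0.1574] w -0.0
slide cm [0.4423 0.2525 3.6383] rot [ 0.0005  0.0021 -0.0084]
side [[378.6000061035156, 233.0], [392.0, 231.39999389648438], [393.29998779296875, 241.1999969482422], [379.8999938964844, 242.89999389648438]] [385.8158 237.0789]
side [[330.6000061035156, 239.6999969482422], [343.6000061035156, 237.60000610351562], [345.1000061035156, 246.8000030517578], [332.20001220703125, 249.0]] [337.5946 243.2973]
top [[307.5, 228.5], [309.5, 226.5], [313.0, 230.0], [311.0, 232.0]] [310.2727 228.9091]
[338.7817 244.1826] [321.434  223.9511]
[387.3919 238.103 ] [320.1459 173.6292]
```

View pics/both2.png

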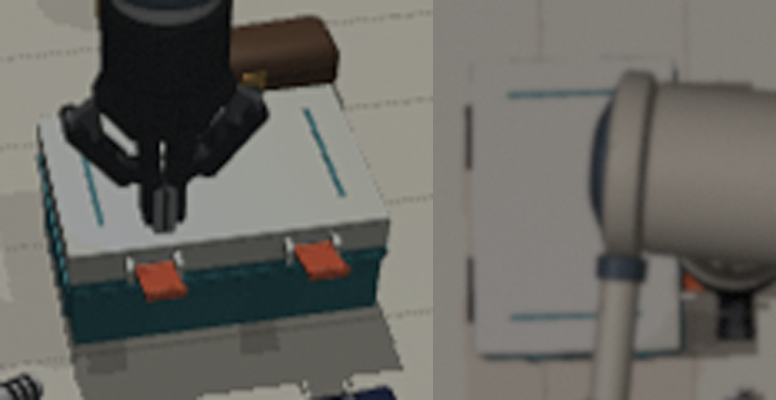

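The lid is flat and shut, both levers stand out, and the fingers hover above the left one (lever centres at (337.6,243.3) and (385.8,237.1) in the side view, within 1.5 px of prediction).

Emit:
{"name": "jog_arm", "arguments": {
  "motion": [
    {"slide": [0.2, 0.1, 3], "rotation": [0, 0, 0], "grip": 0},
    {"slide": [0.2, 0.1, 5.2], "rotation": [0, 0, 0], "grip": 0},
    {"slide": [0.2, 0.1, 5.8], "rotation": [0, 0, 0], "grip": 0},
    {"slide": [0.2, 0.1, 6.3], "rotation": [0, 0, 0], "grip": 0},
    {"slide": [0.2, 0.1, 6.8], "rotation": [0, 0, 0], "grip": 0}
  ]
}}

```text
t: 5.45
ee_pos: [0.5539, -0.0294, 0.0791]
tcp_rot: [2.23, 2.211, -0.0]
contact_force: [-3.2, -3.4, 6.5]
width: 0.002
grasp_force: 2.9
```

Emit:
{"name": "jog_arm", "arguments": {
  "motion": [
    {"slide": [0, 0, 0.5], "rotation": [0, 0, 0], "grip": 0},
    {"slide": [0, 0, 1], "rotation": [0, 0, 0], "grip": 0},
    {"slide": [0, 0, 1.4], "rotation": [0, 0, 0], "grip": 0}
  ]
}}

```text
t: 5.75
ee_pos: [0.5542, -0.0287, 0.0656]
tcp_rot: [2.23, 2.212, 0.003]
contact_force: [-1.8, 0.7, 5.6]
width: -0.0
grasp_force: 2.3
```

Emit:
{"name": "jog_arm", "arguments": {
  "motion": [
    {"slide": [0, 0, 0.4], "rotation": [0, 0, 0], "grip": 0},
    {"slide": [0, 0, 0.8], "rotation": [0, 0, 0], "grip": 0},
    {"slide": [0, 0, 1.2], "rotation": [0, 0, 0], "grip": 0}
  ]
}}

```text
t: 6.05
ee_pos: [0.5535, -0.029, 0.0512]
tcp_rot: [-2.231, -2.212, -0.0]
contact_force: [-0.3, -0.3, -0.3]
width: -0.002
grasp_force: 0.0
```

Emit:
{"name": "jog_arm", "arguments": {
  "motion": [
    {"slide": [-0.4, 0, -4], "rotation": [0, 0, 0], "grip": 0},
    {"slide": [-0.4, 1.5, -7.5], "rotation": [0, 0, 0], "grip": 0},
    {"slide": [-0.4, 6, -8], "rotation": [0, 0, 0], "grip": 0},
    {"slide": [-0.4, 10.8, -8], "rotation": [0, 0, 0], "grip": 0},
    {"slide": [-0.4, 10.8, -7], "rotation": [0, 0, 0], "grip": 0}
  ]
}}

```text
t: 6.55
ee_pos: [0.6653, -0.0344, 0.1175]
tcp_rot: [-2.23, -2.211, 0.001]
contact_force: [-0.8, 0.7, -1.2]
width: -0.001
grasp_force: 0.0
```

```bash
python3 go.py .662 -.031 .08; python3 - <<'E'
from h import *
im=r.camera("side");m,cs=blobs(im,(0,130,70),(18,255,255),(295,180,415,275),6)
for c in cs: print(cv2.boxPoints(cv2.minAreaRect(c)).round(1).tolist(),np.mean(c[:,0],axis=0))
print("left flat expected",proj("side",[.5515,-.004,.052]))
E
```

```text
t 6.55 at [ 0.6653 -0.0344  0.1175] F [-0.8299  0.6567 -1.235 ] w -0.0
slide cm [ 0.3305 -0.3299  3.7489] rot [-0.0018 -0.0005 -0.0038]
[[331.0, 238.0], [341.0, 238.0], [341.0, 256.0], [331.0, 256.0]] [336.0377 247.2453]
[[378.6000061035156, 233.0], [392.8999938964844, 231.3000030517578], [394.20001220703125, 241.8000030517578], [380.0, 243.60000610351562]] [385.8158 237.7895]
left flat expected [335.6292 248.2078]
```

The left latch now lies flat where expected. On to the right one.

Emit:
{"name": "jog_arm", "arguments": {
  "motion": [
    {"slide": [0.1, -0.3, 1.5], "rotation": [0, 0, 0], "grip": 0},
    {"slide": [0.1, -0.3, 2.4], "rotation": [0, 0, 0], "grip": 0},
    {"slide": [0.1, -0.3, 2.9], "rotation": [0, 0, 0], "grip": 0},
    {"slide": [0.1, -0.3, 3.4], "rotation": [0, 0, 0], "grip": 0},
    {"slide": [0.1, -0.3, 3.9], "rotation": [0, 0, 0], "grip": 0}
  ]
}}

```text
t: 7.1
ee_pos: [0.6579, -0.0345, 0.0844]
tcp_rot: [2.23, 2.209, -0.0]
contact_force: [-3.3, -3.7, 5.1]
width: 0.0
grasp_force: 2.9
```

Emit:
{"name": "jog_arm", "arguments": {
  "motion": [
    {"slide": [0, 0, 0.5], "rotation": [0, 0, 0], "grip": 0},
    {"slide": [0, 0, 1], "rotation": [0, 0, 0], "grip": 0},
    {"slide": [0, 0, 1.4], "rotation": [0, 0, 0], "grip": 0}
  ]
}}

```text
t: 7.4
ee_pos: [0.6586, -0.0347, 0.071]
tcp_rot: [2.23, 2.208, 0.001]
contact_force: [-3.4, -2.9, 6.5]
width: -0.002
grasp_force: 3.4
```

Emit:
{"name": "jog_arm", "arguments": {
  "motion": [
    {"slide": [0, 0, 0.4], "rotation": [0, 0, 0], "grip": 0},
    {"slide": [0, 0, 0.8], "rotation": [0, 0, 0], "grip": 0},
    {"slide": [0, 0, 1.2], "rotation": [0, 0, 0], "grip": 0}
  ]
}}

```text
t: 7.7
ee_pos: [0.6587, -0.0334, 0.0582]
tcp_rot: [2.23, 2.21, 0.004]
contact_force: [-0.7, 0.3, 2.3]
width: -0.004
grasp_force: 0.8
```

Emit:
{"name": "jog_arm", "arguments": {
  "motion": [
    {"slide": [0, 0, 0.3], "rotation": [0, 0, 0], "grip": 0},
    {"slide": [0, 0, 0.6], "rotation": [0, 0, 0], "grip": 0},
    {"slide": [0, 0, 0.9], "rotation": [0, 0, 0], "grip": 0}
  ]
}}

```text
t: 8.0
ee_pos: [0.6578, -0.0334, 0.0465]
tcp_rot: [-2.231, -2.211, 0.001]
contact_force: [0.9, -0.1, 0.9]
width: -0.001
grasp_force: 0.0
```

Emit:
{"name": "jog_arm", "arguments": {
  "motion": [
    {"slide": [-0.8, 0, -2], "rotation": [0, 0, 0], "grip": 0},
    {"slide": [-1, 0, -6], "rotation": [0, 0, 0], "grip": 0},
    {"slide": [-3, -4, -10], "rotation": [0, 0, 0], "grip": 0},
    {"slide": [-5, -8, -13], "rotation": [0, 0, 0], "grip": 0},
    {"slide": [-5, -8, -15], "rotation": [0, 0, 0], "grip": 0}
  ]
}}

```text
t: 8.5
ee_pos: [0.5752, -0.084, 0.1982]
tcp_rot: [-2.233, -2.209, 0.002]
contact_force: [0.7, -0.1, -0.1]
width: 0.003
grasp_force: 0.0
```

```bash
python3 - <<'E'
from h import *
im=r.camera("side");m,cs=blobs(im,(0,130,70),(18,255,255),(295,180,415,275),6)
for c in cs: print(cv2.boxPoints(cv2.minAreaRect(c)).round(1).tolist(),np.mean(c[:,0],axis=0))
print("right flat expected",proj("side",[.661,-.004,.052]))
cv2.imwrite("pics/side3.png",cv2.resize(im[150:310,260:440,::-1],None,fx=3.3,fy=3.3))
E
```

```text
[[376.3999938964844, 249.89999389648438], [379.20001220703125, 230.60000610351562], [389.3999938964844, 232.10000610351562], [386.70001220703125, 251.39999389648438]] [382.9811 241.2642]
[[331.0, 238.0], [341.0, 238.0], [341.0, 256.0], [331.0, 256.0]] [336.     247.3208]
right flat expected [382.4377 242.314 ]
```

View pics/side3.png

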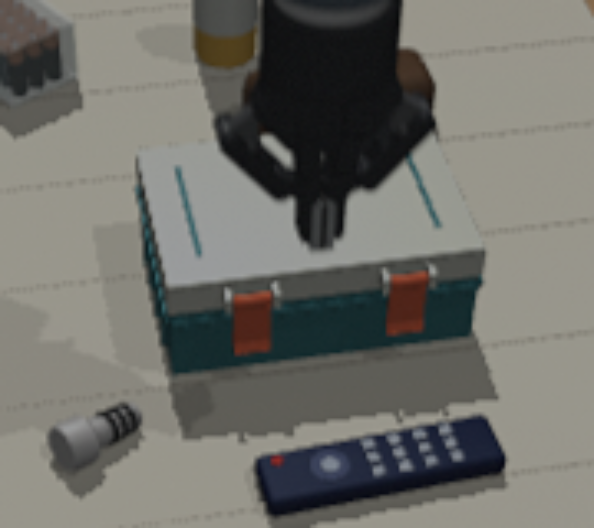

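Both latches are flat against the front (centres at (336,247) and (383,241) in the side image). The lid is shut, the arm is clear, and the remote and stopper haven't moved.

```bash
python3 -c "
from workcell import r
print(r.sign_off())"
```

```text
the job is handed in; nothing more can be done
None
```

The dry box is shut: the lid is pressed fully down, both orange latches have snapped flat against the front, and the job is handed in at about 8.6 s.

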